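Hold a coating probe square on a painted cap

TASK

Set the blue cap rim down, yellow dot up, fully into the round pocket of the tilted checking nest and let go of it. Then take the black coating probe out of its stand and hold its spring tip gently on the yellow dot, square to the tilted cap, with the tip pushed about half way in. Finish while still holding the probe there, and do not disturb the jar, dropper bottle and swab cup.

Things in the scene. Friction and masses are not known exactly. Their poses are not given: they have to be found in the camera images.
- cap: Loose blue round cap, 44 mm diameter, 28 mm tall, about 60 g, flat closed top with a yellow dot, open below; starts rim down on the work surface. Origin: centre of the rim plane (underside); z out of the closed top. Hold its upper half, so that the fingertips clear the plate when it is seated (it then stands 22 mm above the plate).
- dot (a point): Centre of the 10 mm yellow dot in the middle of the cap's top face, 28 mm above the cap's origin.
- nest_plate: Fixed aluminium plate, 104 x 104 x 14 mm, tilted 0.28 rad (16 degrees), its upper face leaning toward the robot's side. Round pocket in its middle: 52 mm diameter, 6 mm deep, dark floor, 3 mm chamfer (4 mm play round the cap). Origin: centre of the pocket floor, 52 mm above the work surface; z: normal, out of the pocket; y level; x up the slope. Plate's upper face at z = +6 mm.
- nest: Fixed dark steel base under the tilted plate, 120 x 120 mm footprint; origin at the centre of its underside on the work surface, z up.
- stand: Fixed grey block, 70 x 70 x 60 mm tall on an 84 x 84 x 8 mm rubber foot, with a vertical hole of 22 mm diameter, 54 mm deep, in the middle of its top. The probe stands in it. Origin: centre of the underside; z up.
- probe: Loose probe, 100 g, upright in the stand. Origin: centre of the underside of its orange collar (34 mm wide, 6 mm thick) that rests on the stand's top; z from tip to tail. Black square grip 24 x 24 mm (faces square to x and y), z = +6 to +76 mm; hold it near +45 mm. Ends at +79 mm. Steel nose, 18 mm diameter, down to -35 mm; brass spring tip to -50 mm when free: lift over 50 mm to clear the stand.
- probe_tip (a point): The end of the brass spring tip (7 mm thick, rounded): 50 mm below the probe's origin along its axis when free, and as much nearer as the tip is pushed in.
- plunger (a joint): How far the spring tip is pushed into the probe, m: 0 free, 0.012 stop. The spring takes 0.45 N to start and 0.3 N per mm, so half way (6 mm) is about 2.3 N.
- amber_jar: Amber plastic jar with screw cap, 44 x 44 x 59 mm, bystander; origin at the underside.
- drop_bottle: Dark dropper bottle, 33 x 34 x 102 mm, bystander; origin at the underside.
- swab_cup: Pale metal cup with cotton swabs, 57 x 57 x 99 mm, bystander; origin at the underside.
There are look-alikes about, which are no part of the job. What is shaped like the nest but brown is not meant. There is more than one size of the cap; the job needs the smallest.

How it is judged:
By the outcome, as a careful person would: the job done as asked, in the order asked, and still so for the second after the job is handed in, while the arm keeps its last pose, push and grip.
It also fails if it takes over 45 s, if anything falls off the work surface, if the arm or the gripper's body presses on something with over 40 N, if the wrist force passes 120 N, or if a joint passes its speed limit or range.

ROBOT

A 6-joint arm with a two-finger parallel gripper is mounted at the origin on a cart in front of the work surface, level with it; the furniture and walls round the work are solid. World frame = base frame: x ahead of the robot, y to its left, z up, the work surface at z = 0. Lengths are in m, angles in rad, forces in N, time in s.
With the tool pointing down it reaches from about 0.425 to 0.95 m from the base axis. Payload 3.5 kg.
Tool frame: the origin (TCP) lies on the centre line of the jaws, within the pads' length; the fingertips stand 8 mm ahead of it and the grasp point (between the pads) lies 11 mm behind it; z points along the fingers, y is the line along which they close (so a half turn about z gives the same grasp; the last joint's range is limited). The gripper opens to 85 mm and grips with 20 to 120 N. Pads are 22 mm wide; open, the fingers measure 114 mm over their backs; the gripper's body (76 mm by 85 mm) begins 54 mm behind the grasp point. The pads swing forward as they close: fully open they stand 13 mm farther back than shut.
Start: joints at [-1.428, 0.286, 1.577, -0, 1.279, -0.15], TCP at [0.195, -0.646, 0.239] pointing down, gripper open.
Joint ranges: [-2.77, 2.77], [-0.9, 2.22], [0.21, 2.48], [-1.53, 4.67], [0.24, 2.81], [-2.84, 2.84]. Speed limits (rad/s): [2.79, 2.79, 3.14, 3.14, 3.14, 3.14].

INTERFACE

Orientations are given as a unit quaternion [x, y, z, w].
In Python, from plant import ctrl gives the robot as it stands. The module is installed in compiled form; this text tells all that it offers.
- The arm moves only by the tool send_rows, never from a script. Its argument "steps" is a list of rows, each a list of 5 numbers: the shift along the tool's x, y, z in m, then the turn about the tool's z in degrees, then the opening, from -1 (shut) to 1 (fully open). A call has 1 to 12 rows; each row is the pose to reach, as a shift and turn from the pose commanded when the call began, along the tool's axes at that moment; what a row does not reach only later rows make up. A row lasts 1/10 s, in which the tool goes at most 50 mm and 8.59 degrees, less where a joint would pass 70% of its speed; a pose out of reach is approached as far as the arm can. A call with a gripper value outside its range is refused whole. The fingers move at their own pace and stop on an object; "squeeze" is the grip in N (left out, the last holds). Time passes only in rows, so rows that repeat a pose let the fingers close. It gives the time, the measured TCP pose, the force, the opening and the grip force at its end, in the units of the state.
- ctrl.get_state(): the state, without advancing time (a new reading comes with each control period).
- ctrl.read_camera(name): name is "side" or "top" or "wrist"; returns the picture (384x512x3 uint8, red, green, blue); there is no depth.
- ctrl.calibration(name): a dict with "intrinsics" (3x3 intrinsics, pixels), "k1" (the pictures are not rectified: a ray, as slopes to the right and down, at radius r is drawn at 1 + k1 r^2 times it, then the intrinsics apply), "extrinsics" (4x4, takes a point from world to camera coordinates); the wrist camera has in their place "tool_from_camera" (4x4, takes a point from camera to tool coordinates, whose origin is the TCP and whose axes are the flange's). Camera axes: x right, y up, looking along -z (the intrinsics and any distortion apply to the point x, -y, -z); pixel columns grow to the right and rows downward; lengths in m; the calibration is good to about 2 mm. A picture is of the moment at which its call begins: read the wrist's pose just before it. calibration takes no time and is no camera call.
- ctrl.sign_off(): hands the job in; it is judged then, once.
The state is a dict: "time": time; "qpos": joint angles; "dq": joint speeds; "joint_efforts": joint torques, N m; "eef_pos": TCP position; "tcp_rot": TCP orientation; "contact_force": force on the tool from outside, world axes, zero at the start; "wrist_torque": the same for the moment, N m; "opening": opening from 0.0 (shut) to 1.0 (fully open); "finger_force": force on a finger pad.
Only numpy, scipy, OpenCV 4.12 (cv2) and the standard library are available. Lean on these libraries where they do the work, as an engineer would, in place of code of your own. Each camera call takes 0.05 s, during which the arm holds its last target. There are 200 camera calls.

## Working session

There is one attempt and no reset: what is moved stays moved. The work goes in short steps, Python scripts to look and compute and a tool call to move; the robot and the scene stay as the last step left them, time stands still between calls to the robot, and variables do not carry over. Pictures are saved under pics/ and viewed, at most 10 in all, crops included, and the job is handed in when it is done.

Besides the shell and the picture viewer there is one more tool, called after "Call:" as name(argument=value, ...) on one line, values as JSON. send_rows: Moves the arm, as the interface text tells. Its arguments: {"type":"object","properties":{"steps":{"type":"array","items":{"type":"array","items":{"type":"number"}}},"squeeze":{"type":"number"}},"required":["steps"]}

```bash
mkdir -p pics
cat > h.py <<'E'
import numpy as np, cv2
from plant import ctrl
from scipy.spatial.transform import Rotation as R
def cam(name):
    s=ctrl.get_state(); im=ctrl.read_camera(name); c=ctrl.calibration(name)
    if name=="wrist":
        T=np.eye(4);T[:3,:3]=R.from_quat(s["tcp_rot"]).as_matrix();T[:3,3]=s["eef_pos"]
        c["T"]=T@np.array(c["tool_from_camera"])
    else: c["T"]=np.linalg.inv(np.array(c["extrinsics"]))
    return im,c
def rays(c,uv):
    K=np.array(c["intrinsics"],float); 
    uv=np.atleast_2d(np.array(uv,float)); d=np.c_[(uv[:,0]-K[0,2])/K[0,0],(uv[:,1]-K[1,2])/K[1,1]]
    p=d.copy()
    for _ in range(20): p=d/(1+c["k1"]*(p**2).sum(1,keepdims=True))
    v=np.c_[p[:,0],-p[:,1],-np.ones(len(p))]@c["T"][:3,:3].T
    return c["T"][:3,3],v/np.linalg.norm(v,axis=1,keepdims=True)
def onz(c,uv,z):
    o,v=rays(c,uv); return o+v*((z-o[2])/v[:,2])[:,None]
def onplane(c,uv,p0,n):
    o,v=rays(c,uv); return o+v*(((p0-o)@n)/(v@n))[:,None]
def tri(o1,v1,o2,v2):
    A=np.c_[v1,-v2]; t=np.linalg.lstsq(A,o2-o1,rcond=None)[0]
    a,b=o1+t[0]*v1,o2+t[1]*v2; return (a+b)/2,np.linalg.norm(a-b)
def proj(c,P):
    P=np.atleast_2d(P); Ti=np.linalg.inv(c["T"]); q=P@Ti[:3,:3].T+Ti[:3,3]
    s=np.c_[q[:,0]/-q[:,2],-q[:,1]/-q[:,2]]; s=s*(1+c["k1"]*(s**2).sum(1,keepdims=True))
    K=np.array(c["intrinsics"]); return np.c_[s[:,0]*K[0,0]+K[0,2],s[:,1]*K[1,1]+K[1,2]]
def save(n,im): cv2.imwrite("pics/"+n+".png",im[...,::-1])
E
python3 - <<'E'
from h import *
for n in("top","side"):
    im,c=cam(n); save(n+"0",im); np.save(n+"0.npy",im); print(n,c["T"].round(3).tolist(),c["intrinsics"],c["k1"])
c=ctrl.calibration("wrist");print(c)
s=ctrl.get_state();print(s)
E
```

```text
top [[-0.024, 0.988, -0.156, 0.426], [-1.0, -0.026, -0.009, -0.03], [-0.013, 0.155, 0.988, 0.98], [0.0, 0.0, 0.0, 1.0]] [[368.63558649   0.         257.74430351]
 [  0.         368.63558649 194.01924503]
 [  0.           0.           1.        ]] -0.019912227708228
side [[-0.998, 0.045, -0.045, 0.526], [-0.064, -0.635, 0.77, 0.886], [0.006, 0.772, 0.636, 0.83], [0.0, 0.0, 0.0, 1.0]] [[359.61800572   0.         254.76289923]
 [  0.         359.61800572 189.10233373]
 [  0.           0.           1.        ]] 0.015399204139683709
{'intrinsics': array([[344.56410736,   0.        , 258.80282123],
       [  0.        , 344.56410736, 189.86015757],
       [  0.        ,   0.        ,   1.        ]]), 'k1': -0.010740803746856743, 'tool_from_camera': array([[ 7.24725240e-04,  9.62563098e-01,  2.71056742e-01,
         6.94239918e-02],
       [ 9.99999534e-01, -8.70322093e-04,  4.16942322e-04,
        -5.35325269e-04],
       [ 6.37239964e-04,  2.71056314e-01, -9.62563280e-01,
        -1.33953204e-01],
       [ 0.00000000e+00,  0.00000000e+00,  0.00000000e+00,
         1.00000000e+00]])}
{'time': 0.1, 'qpos': array([-1.42796647e+00,  2.87119424e-01,  1.57802332e+00,  2.88536361e-05,
        1.27860883e+00, -1.50008360e-01]), 'dq': array([-0.00090413, -0.00359414, -0.0016787 ,  0.00029165, -0.00096581,
       -0.00037539]), 'joint_efforts': array([ 6.77075568e-04, -4.07297766e+01, -2.93697864e+01, -1.49253265e-04,
        3.42639127e-03,  1.04502962e-05]), 'eef_pos': array([ 0.19479946, -0.64568029,  0.23806119]), 'tcp_rot': array([ 9.89299891e-01,  1.45892287e-01,  1.76852325e-05, -1.07940768e-03]), 'contact_force': array([-0.6880384 ,  0.46973985,  0.33895969]), 'wrist_torque': array([ 0.02035005,  0.00480934, -0.03117765]), 'finger_force': 0.0, 'opening': 1.0013436694466242}
```

View pics/top0.png

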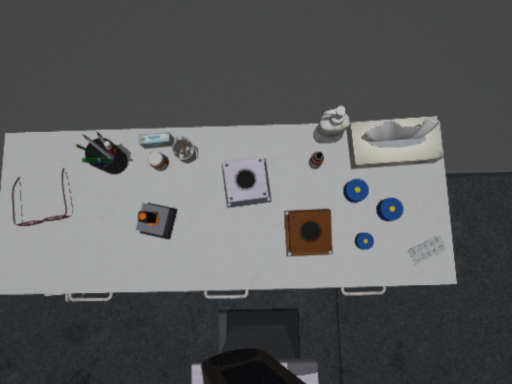

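View pics/side0.png

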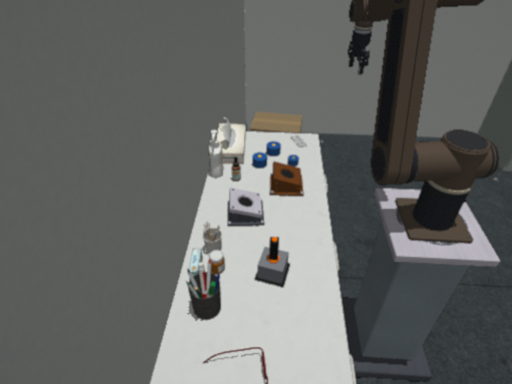

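Run:
```python
from h import *
im=np.load("top0.npy");c=ctrl.calibration("top");c["T"]=np.linalg.inv(c["extrinsics"])
sd=np.load("side0.npy");d=ctrl.calibration("side");d["T"]=np.linalg.inv(d["extrinsics"])
for n,uv,z in(("cap",(365.5,241),.028),("nest",(246,180),.055),("brown",(311,232),.055),("stand",(157,221),.06),("jar",(157,159),.055),("drop",(317,158),.1),("swab",(184,149),.09)):
    print(n,onz(c,uv,z).round(3))
a=cv2.resize(im[140:250,110:280],None,fx=4.6,fy=4.6,interpolation=cv2.INTER_CUBIC)
b=cv2.resize(sd[180:290,215:325],None,fx=2.5,fy=2.5,interpolation=cv2.INTER_CUBIC)[:94*3]
a=cv2.resize(a,(425,275));b=cv2.resize(b,(275,275));save("crop0",cv2.resize(np.hstack([a,b]),None,fx=1.14,fy=1.14))
```

```text
cap [[ 0.447 -0.293  0.028]]
nest [[0.608 0.008 0.055]]
brown [[ 0.472 -0.151  0.055]]
stand [[0.508 0.234 0.06 ]]
jar [[0.67  0.238 0.055]]
drop [[ 0.65  -0.168  0.1  ]]
swab [[0.684 0.161 0.09 ]]
```

View pics/crop0.png

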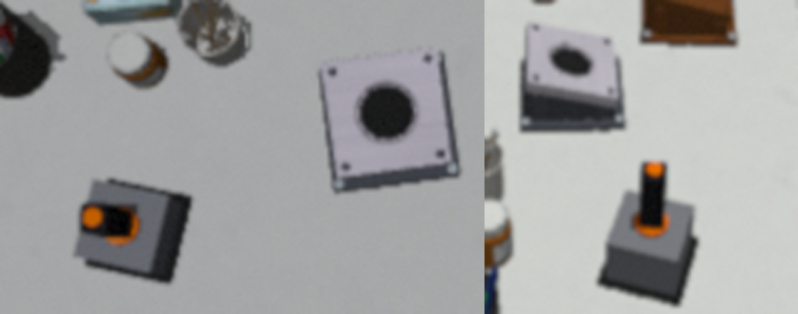

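Call:
send_rows(steps=[[0.343,-0.265,0.08,0,1],[0.343,-0.265,0.08,0,1],[0.343,-0.265,0.08,0,1],[0.343,-0.265,0.08,0,1],[0.343,-0.265,0.08,0,1],[0.343,-0.265,0.08,0,1],[0.343,-0.265,0.08,0,1],[0.343,-0.265,0.08,0,1],[0.343,-0.265,0.08,0,1],[0.343,-0.265,0.08,0,1],[0.343,-0.265,0.08,0,1],[0.343,-0.265,0.08,0,1]])

```text
time: 1.3
eef_pos: [0.4465, -0.2942, 0.1594]
tcp_rot: [0.989, 0.146, -0.0, 0.0]
contact_force: [-0.0, 0.1, 0.8]
opening: 1.002
finger_force: 0.0
```

```bash
cat >> h.py <<'E'
def blobs(im,lo,hi,amin=15):
    m=cv2.inRange(cv2.cvtColor(im,cv2.COLOR_RGB2HSV),np.array(lo),np.array(hi))
    n,l,st,ce=cv2.connectedComponentsWithStats(m)
    return [(tuple(ce[i].round(1)),int(st[i,4])) for i in range(1,n) if st[i,4]>=amin]
def rel(P):
    s=ctrl.get_state(); return R.from_quat(s["tcp_rot"]).inv().apply(np.atleast_2d(P)-s["eef_pos"]).round(4)
E
python3 - <<'E'
from h import *
im,c=cam("wrist"); save("w1",im)
s=ctrl.get_state();print(s["time"],s["eef_pos"],s["tcp_rot"],s["contact_force"])
for b in blobs(im,(20,120,120),(35,255,255)): P=onz(c,b[0],.028); print("dot",b,P.round(4),rel(P))
for b in blobs(im,(105,120,60),(125,255,255),200): print("blue",b,onz(c,b[0],.02).round(4))
E
```

```text
1.35 [ 0.44638604 -0.29460968  0.15959138] [9.89406599e-01 1.45170504e-01 6.79168109e-05 3.19355469e-04] [ 0.3757791  -0.22223865 -0.37397826]
dot ((np.float64(291.4), np.float64(2.3)), 91) [[ 0.5776 -0.2778  0.028 ]] [[0.1305 0.0215 0.1316]]
dot ((np.float64(381.4), np.float64(109.0)), 278) [[ 0.5283 -0.3652  0.028 ]] [[0.0582 0.0911 0.1317]]
dot ((np.float64(256.1), np.float64(180.9)), 109) [[ 0.4477 -0.291   0.028 ]] [[ 0.0023 -0.0032  0.1316]]
blue ((np.float64(290.6), np.float64(18.4)), 2761) [[ 0.5693 -0.2806  0.02  ]]
blue ((np.float64(380.4), np.float64(107.4)), 4794) [[ 0.5297 -0.3668  0.02  ]]
blue ((np.float64(255.1), np.float64(176.7)), 1946) [[ 0.4489 -0.2897  0.02  ]]
```

View pics/w1.png

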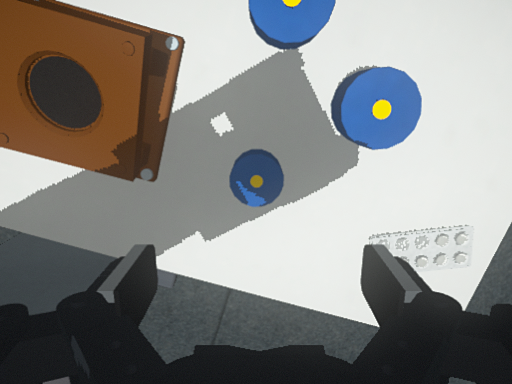

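Call:
send_rows(steps=[[0.002,-0.003,0.05,0,1],[0.002,-0.003,0.1,0,1],[0.002,-0.003,0.138,0,1],[0.002,-0.003,0.138,0,1],[0.002,-0.003,0.138,0,-1],[0.002,-0.003,0.138,0,-1],[0.002,-0.003,0.138,0,-1],[0.002,-0.003,0.138,0,-1],[0.002,-0.003,0.138,0,-1],[0.002,-0.003,0.138,0,-1]], squeeze=25)

```text
time: 2.35
eef_pos: [0.4495, -0.292, 0.0245]
tcp_rot: [0.989, 0.146, 0.001, 0.002]
contact_force: [-1.7, -0.6, 6.1]
opening: 0.495
finger_force: 25.0
```

Call:
send_rows(steps=[[0,0,-0.03,0,-1],[0,0,-0.08,0,-1],[0,0,-0.13,0,-1],[0.03,-0.03,-0.16,3,-1],[0.06,-0.06,-0.185,6,-1],[0.09,-0.09,-0.185,9,-1],[0.12,-0.12,-0.185,9,-1],[0.15,-0.15,-0.185,9,-1],[0.18,-0.18,-0.185,9,-1],[0.21,-0.21,-0.185,9,-1],[0.238,-0.241,-0.185,9,-1],[0.238,-0.241,-0.185,9,-1]])

```text
time: 3.55
eef_pos: [0.6075, 0.0137, 0.2076]
tcp_rot: [0.998, 0.07, 0.001, -0.001]
contact_force: [0.3, -0.6, -1.9]
opening: 0.495
finger_force: 26.0
```

Run:
```python
from h import *
im,c=cam("wrist"); save("w2",im); np.save("w2.npy",im); np.save("w2T.npy",c["T"])
s=ctrl.get_state();print(s["time"],s["eef_pos"],s["tcp_rot"],s["contact_force"],s["opening"],s["finger_force"])
```

```text
3.6 [0.60669651 0.01166154 0.20725995] [9.97554950e-01 6.98827179e-02 7.04044598e-04 1.78977965e-04] [-0.21028674 -0.56405487 -0.48169828] 0.4970906231114105 25.950820584548637
```

View pics/w2.png

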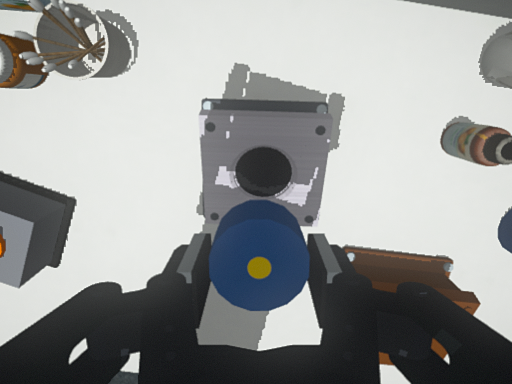

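Run:
```python
from h import *
im=np.load("w2.npy");c=ctrl.calibration("wrist");c["T"]=np.load("w2T.npy")
g=cv2.cvtColor(im,cv2.COLOR_RGB2GRAY)
uv=[]
for (u,v) in((210,127),(320,130),(215,216),(309,219)):
    w=g[v-8:v+9,u-8:u+9].astype(float); m=np.clip(np.percentile(w,60)-15-w,0,None)*(np.hypot(*np.mgrid[-8:9,-8:9])<8); yy,xx=np.mgrid[v-8:v+9,u-8:u+9]
    uv.append(((m*xx).sum()/m.sum(),(m*yy).sum()/m.sum()))
m=(g<55).astype(np.uint8); m[:, :225]=0;m[:,300:]=0;m[:135]=0;m[200:]=0
n,l,st,ce=cv2.connectedComponentsWithStats(m); i=1+st[1:,4].argmax()
cn=max(cv2.findContours((l==i).astype(np.uint8),0,cv2.CHAIN_APPROX_NONE)[0],key=len)
e=cv2.fitEllipse(cv2.convexHull(cn)[:, :]); print("screws",np.round(uv,1).tolist(),"ell",e,st[i])
p=np.array([.608,.008,.0578]);psi=.14
for _ in range(8):
    n=np.array([-np.sin(.28)*np.cos(psi),-np.sin(.28)*np.sin(psi),np.cos(.28)])
    q=onplane(c,uv,np.array([p[0],p[1],.052])+.006*n,n) if False else onplane(c,uv,p,n)
    a=q[0]-q[2];b=q[1]-q[3];x=(a+b)/2; y=(q[0]-q[1]+q[2]-q[3])/2
    psi=.5*(np.arctan2(x[1],x[0])+np.arctan2(-y[0],y[1]))
    k=q.mean(0); p=k.copy()
    p[2]=.052+.006*np.cos(.28)
print("psi deg",np.degrees(psi),np.degrees([np.arctan2(x[1],x[0]),np.arctan2(-y[0],y[1])]),"screw mean",q.mean(0),"sizes",np.linalg.norm(a),np.linalg.norm(b),np.linalg.norm(y))
print(q.round(4).tolist())
f=p-.006*n; print("floor centre by screws",f,"pocket by ellipse floor",onplane(c,e[0],f,n))
s=ctrl.get_state();print(rel(f),rel(f+.0245*n), np.degrees(2*np.arctan2(s["tcp_rot"][1],s["tcp_rot"][0])))
# cap dot in hand, from triangulation at assumed height
for bb in blobs(im,(20,120,120),(35,255,255)): print(bb,rel(onz(c,bb[0],s["eef_pos"][2]+.0035)))
```

```text
screws [[210.0, 126.7], [320.0, 130.0], [215.2, 216.7], [308.5, 218.9]] ell ((263.0755310058594, 171.43003845214844), (48.64396286010742, 54.569236755371094), 88.71727752685547) [ 236  147   55   50 1937]
psi deg 6.603338115106402 [6.65962735 6.54704888] screw mean [0.60941439 0.01104092 0.05776633] sizes 0.08662180792854764 0.08611759566620593 0.08550533376478942
[[0.6459, 0.0586, 0.0697], [0.6554, -0.0268, 0.0697], [0.5632, 0.0485, 0.0458], [0.5732, -0.036, 0.0459]]
floor centre by screws [0.61106152 0.01123159 0.052     ] pocket by ellipse floor [[0.61259168 0.01167524 0.05245175]]
[[0.004  0.001  0.1553]] [[-0.0027  0.0008  0.1317]] 8.014504025479818
((np.float64(258.8), np.float64(267.3)), 390) [[-0.0003 -0.0026 -0.0035]]
```

Call:
send_rows(steps=[[-0.002,0.001,0.03,1.4,-1],[-0.002,0.001,0.07,1.4,-1],[-0.002,0.001,0.1,1.4,-1],[-0.002,0.001,0.1,1.4,-1],[-0.002,0.001,0.1,1.4,-1]])

```text
time: 4.1
eef_pos: [0.6042, 0.0073, 0.107]
tcp_rot: [0.998, 0.055, -0.0, 0.0]
contact_force: [0.3, 0.8, 1.3]
opening: 0.5
finger_force: 25.9
```

Run:
```python
from h import *
s=ctrl.get_state();print(s["time"],s["eef_pos"],s["contact_force"], np.degrees(2*np.arctan2(s["tcp_rot"][1],s["tcp_rot"][0])))
im,c=cam("wrist"); 
for bb in blobs(im,(20,120,120),(35,255,255)): print(bb,rel(onz(c,bb[0],s["eef_pos"][2]+.0035)))
```

```text
4.1 [0.60419761 0.00725378 0.10699   ] [0.27920072 0.84997621 1.321222  ] 6.320867467425629
((np.float64(258.8), np.float64(267.3)), 390) [[-0.0024 -0.0009 -0.002 ]]
```

Call:
send_rows(steps=[[0.002,-0.002,0.01,0,-1],[0.002,-0.002,0.02,0,-1],[0.002,-0.002,0.024,0,-1],[0.002,-0.002,0.027,0,-1],[0.002,-0.002,0.029,0,-1],[0.002,-0.002,0.029,0,-1]], squeeze=20)

```text
time: 4.75
eef_pos: [0.6052, 0.0104, 0.0793]
tcp_rot: [0.998, 0.056, -0.002, -0.0]
contact_force: [-8.0, 0.1, 11.7]
opening: 0.491
finger_force: 26.9
```

Contact as expected; push a little more so it pivots flush, then open.

Call:
send_rows(steps=[[0,0,0.002,0,-1],[0,0,0.004,0,-1],[0,0,0.004,0,-1]])

```text
time: 5.05
eef_pos: [0.6048, 0.0104, 0.0764]
tcp_rot: [0.998, 0.056, -0.003, -0.0]
contact_force: [-11.1, -0.7, 17.5]
opening: 0.491
finger_force: 27.9
```

Run:
```python
from h import *
s=ctrl.get_state();print(s["time"],s["eef_pos"],s["contact_force"],s["opening"],s["finger_force"])
im,c=cam("wrist"); 
print(blobs(im,(20,120,120),(35,255,255)))
a,d=cam("side"); save("s3",cv2.resize(np.hstack([cv2.resize(im[150:384,120:400],(400,334)),cv2.resize(a[160:244,200:300],(400,334),interpolation=2)]),None,fx=1,fy=1))
```

```text
5.05 [0.60483069 0.01044565 0.07644835] [-11.10352818  -0.70380034  17.52781753] 0.4914845471073534 27.939495962345973
[((np.float64(258.8), np.float64(273.0)), 362)]
```

View pics/s3.png

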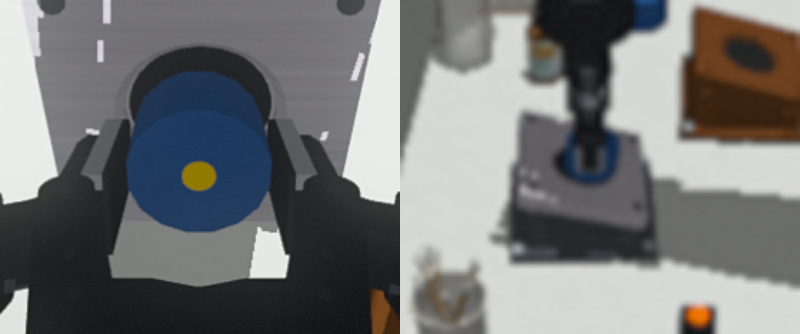

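Call:
send_rows(steps=[[0,0,-0.001,0,0.3],[0,0,-0.001,0,0.3],[0,0,-0.001,0,0.7],[0,0,-0.001,0,0.7],[0,0,-0.04,0,0.7],[0,0,-0.08,0,1],[0,0,-0.12,0,1],[0,0,-0.12,0,1],[0,0,-0.12,0,1]])

```text
time: 6.05
eef_pos: [0.6068, 0.0102, 0.1946]
tcp_rot: [0.998, 0.056, 0.001, 0.0]
contact_force: [-0.4, 0.3, -0.9]
opening: 1.002
finger_force: 0.0
```

Run:
```python
from h import *
s=ctrl.get_state();print(s["time"],s["eef_pos"],s["contact_force"],s["opening"])
im,c=cam("wrist"); np.save("w4T.npy",c["T"]); np.save("w4.npy",im)
psi=np.radians(6.6);n=np.array([-np.sin(.28)*np.cos(psi),-np.sin(.28)*np.sin(psi),np.cos(.28)]);f=np.array([.611,.0112,.052])
print("expected dot px if seated centred",proj(c,f+.028*n))
for b in blobs(im,(20,120,120),(35,255,255)):
    P=onplane(c,b[0],f+.028*n,n)[0]; x=np.cross(np.array([-np.sin(psi),np.cos(psi),0]),n); print(b,P,"slope offs",(P-f)@x,(P-f)@np.array([-np.sin(psi),np.cos(psi),0]))
save("w4",im)
```

```text
6.05 [0.60675252 0.01023593 0.19456605] [-0.37423878  0.32466513 -0.94416987] 1.002254721124321
expected dot px if seated centred [[259.11486412 193.32036438]]
((np.float64(258.4), np.float64(197.1)), 102) [0.60001158 0.01048399 0.07797214] slope offs -0.003392035154011674 0.0005517114779096835
```

View pics/w4.png

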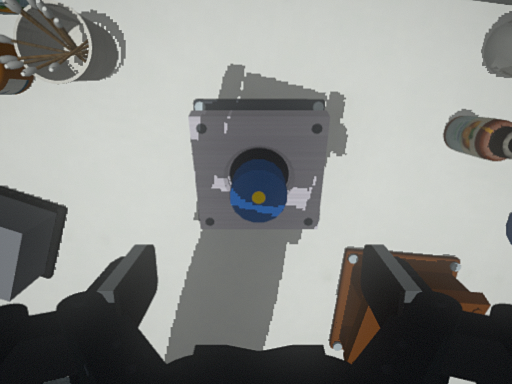

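Call:
send_rows(steps=[[-0.024,0,0.03,0,-1],[-0.024,0,0.06,0,-1],[-0.024,0,0.085,0,-1],[-0.024,0,0.095,0,-1],[-0.024,0,0.095,0,-1],[-0.024,0,0.102,0,-1],[-0.024,0,0.106,0,-1],[-0.024,0,0.11,0,-1],[-0.024,0,0.1125,0,-1],[-0.024,0,0.1125,0,-1]])

```text
time: 7.1
eef_pos: [0.5834, 0.0073, 0.0871]
tcp_rot: [0.998, 0.056, -0.0, 0.001]
contact_force: [-11.9, 0.1, 23.6]
opening: 0.002
finger_force: 12.5
```

Call:
send_rows(steps=[[0,0,-0.03,0,0],[-0.01,0,-0.07,0,1],[-0.03,0,-0.11,0,1],[-0.03,0,-0.11,0,1],[-0.03,0,-0.11,0,1]])

```text
time: 7.6
eef_pos: [0.5533, 0.0041, 0.1931]
tcp_rot: [0.998, 0.056, 0.002, 0.001]
contact_force: [-0.6, -0.4, -0.5]
opening: 0.845
finger_force: 0.0
```

```bash
cat > v.py <<'E'
from h import *
Q=np.array([[0.6459,0.0586,0.0697],[0.6554,-0.0268,0.0697],[0.5632,0.0485,0.0458],[0.5732,-0.036,0.0459]])
psi=np.radians(6.6);n=np.array([-np.sin(.28)*np.cos(psi),-np.sin(.28)*np.sin(psi),np.cos(.28)]);f=np.array([.611,.0112,.052])
Y=np.array([-np.sin(psi),np.cos(psi),0]);X=np.cross(Y,n)
def look(im=None,T=None):
    if im is None: im,c=cam("wrist")
    else: c=ctrl.calibration("wrist");c["T"]=T
    g=cv2.cvtColor(im,cv2.COLOR_RGB2GRAY); uv=[]
    for u,v in proj(c,Q).round().astype(int):
        r=9;w=g[v-r:v+r+1,u-r:u+r+1].astype(float);yy,xx=np.mgrid[v-r:v+r+1,u-r:u+r+1]
        m=np.clip(np.median(w)-20-w,0,None)*(np.hypot(xx-u,yy-v)<r); uv.append(((m*xx).sum()/m.sum(),(m*yy).sum()/m.sum()))
    pl=onplane(c,uv,f+.006*n,n); off=pl.mean(0)-Q.mean(0)
    b=[k for k in blobs(im,(20,120,80),(35,255,255)) if np.hypot(*(np.array(k[0])-proj(c,f+.028*n)[0]))<60]
    o,v=rays(c,b[0][0]); d=onplane(c,b[0][0],f+.028*n+off,n)[0]-f-off
    print("screw off",off.round(4),"spread",np.abs(pl-Q-off).max().round(4),b,"dot s,t on plane",(d@X).round(4),(d@Y).round(4))
    return o-off,v[0],im
E
python3 - <<'E'
from v import *
o,v,im=look(); np.save("A.npy",np.c_[o,v])
look(np.load("w4.npy"),np.load("w4T.npy"))
E
```

```text
screw off [0.0001 0.0002 0.0001] spread 0.0006 [((np.float64(257.9), np.float64(125.0)), 146)] dot s,t on plane -0.0029 0.0005
screw off [ 0.0001 -0.      0.    ] spread 0.001 [((np.float64(258.1), np.float64(197.2)), 122)] dot s,t on plane -0.0036 0.0008
```

Call:
send_rows(steps=[[0.05,0,0,0,1],[0.1,0,0,0,1],[0.12,0,0,0,1],[0.12,0,0,0,1],[0.12,0,0,0,1]])

```text
time: 8.15
eef_pos: [0.6707, 0.0178, 0.1881]
tcp_rot: [0.998, 0.056, -0.002, -0.0]
contact_force: [0.1, 0.3, 0.6]
opening: 0.998
finger_force: 0.0
```

Run:
```python
from v import *
o,v,im=look(); A=np.load("A.npy"); P,e=tri(o,v,A[:,0],A[:,1]); d=P-f; print("dot s,t,h",(d@X).round(4),(d@Y).round(4),(d@n).round(4),"gap",e)
print(ctrl.get_state()["time"],ctrl.get_state()["eef_pos"])
```

```text
screw off [0.0001 0.     0.    ] spread 0.0008 [((np.float64(258.9), np.float64(277.1)), 106)] dot s,t on plane -0.0047 0.0007
dot s,t,h -0.0018 0.0006 0.0308 gap 0.00021238114037245594
8.2 [0.67032236 0.01776297 0.18867415]
```

Call:
send_rows(steps=[[-0.04,0,0,0,1],[-0.0685,-0.001,0.03,0,1],[-0.0685,-0.001,0.07,0,1],[-0.0685,-0.001,0.11,0,1],[-0.0685,-0.001,0.11,0,1],[-0.0685,-0.001,0.11,0,-1],[-0.0685,-0.001,0.11,0,-1],[-0.0685,-0.001,0.11,0,-1],[-0.0685,-0.001,0.11,0,-1],[-0.0685,-0.001,0.11,0,-1]], squeeze=20)

```text
time: 9.2
eef_pos: [0.6054, 0.0108, 0.0838]
tcp_rot: [0.998, 0.056, 0.002, 0.0]
contact_force: [-1.3, 1.0, 6.3]
opening: 0.497
finger_force: 20.0
```

Call:
send_rows(steps=[[0.004,0,-0.002,0,-1],[0.008,0,-0.002,0,-1],[0.008,0,0.001,0,-1],[0.008,0,0.003,0,-1],[0.007,0,0.004,0,-1],[0.007,0,0.004,0,-1]])

```text
time: 9.8
eef_pos: [0.6108, 0.0112, 0.0813]
tcp_rot: [0.998, 0.056, -0.001, 0.001]
contact_force: [-9.3, -0.1, 16.5]
opening: 0.497
finger_force: 20.6
```

Call:
send_rows(steps=[[-0.002,0,0.001,0,-1],[-0.003,0,0.002,0,-1],[-0.003,0,0.002,0,0.3],[-0.003,0,0.002,0,0.4],[-0.003,0,0.002,0,0.7],[-0.003,0,-0.04,0,0.7],[-0.02,0,-0.08,0,1],[-0.055,0,-0.11,0,1],[-0.055,0,-0.11,0,1],[-0.055,0,-0.11,0,1]])

```text
time: 10.8
eef_pos: [0.5557, 0.0057, 0.1872]
tcp_rot: [0.998, 0.055, 0.001, 0.0]
contact_force: [0.6, 0.3, 0.4]
opening: 0.998
finger_force: 0.0
```

Run:
```python
from v import *
o,v,im=look(); np.save("A.npy",np.c_[o,v])
s=ctrl.get_state();print(s["eef_pos"])
```

```text
screw off [0.0002 0.0002 0.0001] spread 0.0006 [((np.float64(259.6), np.float64(126.7)), 155)] dot s,t on plane -0.0013 0.0007
[0.55543029 0.00575584 0.18588025]
```

Call:
send_rows(steps=[[0.05,0,0,0,1],[0.1,0,0,0,1],[0.12,0,0,0,1],[0.12,0,0,0,1],[0.12,0,0,0,1]])

```text
time: 11.35
eef_pos: [0.6742, 0.0192, 0.1837]
tcp_rot: [0.998, 0.056, -0.003, -0.0]
contact_force: [-0.1, 0.8, -0.1]
opening: 1.0
finger_force: 0.0
```

Run:
```python
from v import *
o,v,im=look(); A=np.load("A.npy"); P,e=tri(o,v,A[:,0],A[:,1]); d=P-f; print("dot s,t,h",(d@X).round(4),(d@Y).round(4),(d@n).round(4),"gap",e)
print(ctrl.get_state()["time"],ctrl.get_state()["eef_pos"]); save("w5",im[150:350,120:400].repeat(2,0).repeat(2,1))
```

```text
screw off [0.     0.0001 0.    ] spread 0.0007 [((np.float64(260.1), np.float64(282.5)), 103)] dot s,t on plane -0.0029 0.0007
dot s,t,h -0.0004 0.0007 0.0303 gap 5.3426307420802575e-06
11.4 [0.67381496 0.01916165 0.18431883]
```

View pics/w5.png

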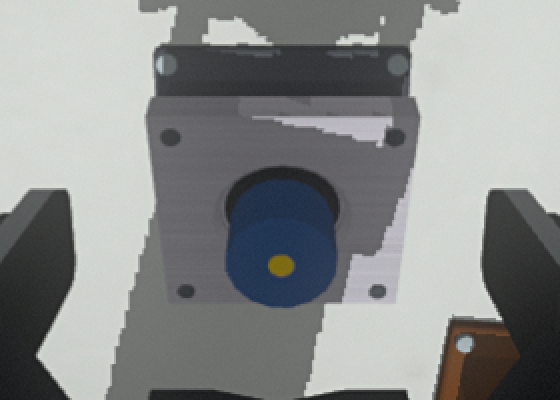

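Run:
```python
from v import *
from scipy.optimize import least_squares
im,c=cam("wrist"); hsv=cv2.cvtColor(im,cv2.COLOR_RGB2HSV)
m=cv2.inRange(hsv,np.array((100,100,30)),np.array((130,255,255)))[:, 256:265]
r=np.where(m.sum(1)>4*255)[0]; r=r[r>200]; dot=[k for k in blobs(im,(20,120,80),(35,255,255)) if abs(k[0][0]-260)<20][0][0]
obs=np.array([r.min(),r.max()+1,dot[1]-.0]); print("rows foot,lowtop,dot",obs, "scr",proj(c,Q)[:,1].round(1))
def pts(s0,a,h0):   # rim centre s0,h0 ; a>0: low side raised
    ax=np.cos(a)*n+np.sin(a)*X; rx=np.cos(a)*X-np.sin(a)*n; b=f+s0*X+h0*n+.0006*Y
    return np.array([b+.022*rx,b+.028*ax-.022*rx,b+.028*ax])
for a in(0,.05,.1,.15):
    q=least_squares(lambda p:proj(c,pts(p[0]/1e3,a,.022*np.sin(a)))[:,1]-obs,[0]); print(a,q.x,q.fun.round(2))
    q=least_squares(lambda p:proj(c,pts(p[0]/1e3,a,p[1]/1e3))[:,1]-obs,[0,0]); print("  free h",q.x,q.fun.round(2))
```

```text
rows foot,lowtop,dot [239.  303.  281.6] scr [217.5 217.7 295.  294.6]
0 [-4.3998101] [-0.56 -1.03  1.54]
  free h [-4.97331994 -0.56080199] [-0.47 -1.11  1.51]
0.05 [-4.14017066] [-0.78 -0.29  1.08]
  free h [-6.96359779 -1.65876505] [-0.31 -0.68  0.95]
0.1 [-3.92272825] [-0.91  0.39  0.59]
  free h [-8.56744911 -2.33695424] [-0.13 -0.27  0.39]
0.15 [-3.74950143] [-0.94  0.99  0.06]
  free h [-9.78159522 -2.59406551] [ 0.06  0.12 -0.18]
```

Run:
```python
from v import *
im,c=cam("wrist")
print("col profile 228..308", [tuple(int(x) for x in im[r,256:264].mean(0)) for r in range(228,310)])
print("pocket rows s29h6,s26h3,s26h0",proj(c,np.array([f+.029*X+.006*n,f+.026*X+.003*n,f+.026*X]))[:,1].round(1))
for a in(0,.06,.12,.18):
  for s0 in(-.004,-.0005,.003):
    ax=np.cos(a)*n+np.sin(a)*X; rx=np.cos(a)*X-np.sin(a)*n; b=f+s0*X+.022*np.sin(a)*n
    print(a,s0,"foot,toptop,dot-5,dot,dot+5,lowtop",proj(c,np.array([b+.022*rx,b+.028*ax+.022*rx,b+.028*ax+.005*rx,b+.028*ax,b+.028*ax-.005*rx,b+.028*ax-.022*rx]))[:,1].round(1))
```

```text
col profile 228..308 [(97, 96, 101), (98, 97, 102), (99, 98, 102), (92, 91, 94), (60, 61, 63), (36, 36, 38), (34, 35, 36), (36, 37, 39), (36, 37, 38), (36, 37, 38), (35, 40, 49), (35, 47, 68), (34, 49, 75), (34, 49, 74), (35, 50, 74), (33, 49, 73), (35, 49, 73), (34, 49, 73), (34, 49, 74), (33, 49, 73), (34, 49, 73), (33, 49, 73), (33, 47, 73), (33, 48, 73), (34, 49, 73), (34, 49, 73), (33, 49, 73), (33, 48, 73), (33, 48, 72), (33, 49, 75), (33, 52, 81), (35, 55, 84), (34, 54, 83), (33, 53, 83), (33, 52, 82), (34, 54, 82), (34, 53, 82), (34, 53, 83), (34, 54, 83), (34, 53, 82), (34, 54, 83), (33, 54, 83), (35, 55, 83), (35, 55, 83), (35, 55, 84), (34, 54, 83), (31, 53, 84), (35, 53, 85), (79, 77, 63), (115, 100, 30), (125, 107, 17), (124, 107, 17), (124, 106, 16), (123, 106, 18), (124, 106, 18), (124, 106, 17), (125, 107, 16), (123, 106, 22), (94, 88, 51), (53, 63, 79), (35, 54, 85), (35, 54, 83), (37, 55, 84), (39, 56, 84), (37, 55, 83), (37, 55, 84), (38, 56, 84), (37, 55, 84), (38, 56, 84), (38, 56, 84), (38, 55, 83), (38, 56, 83), (35, 54, 83), (38, 55, 83), (76, 85, 97), (108, 1
[... 472 characters left out ...]
2 282.1 286.8 302.4]
0.06 -0.0005 foot,toptop,dot-5,dot,dot+5,lowtop [234.5 256.7 274.  278.9 283.7 299.4]
0.06 0.003 foot,toptop,dot-5,dot,dot+5,lowtop [231.1 253.2 270.7 275.7 280.6 296.5]
0.12 -0.004 foot,toptop,dot-5,dot,dot+5,lowtop [237.9 258.5 276.6 281.7 286.7 303.3]
0.12 -0.0005 foot,toptop,dot-5,dot,dot+5,lowtop [234.6 255.  273.3 278.5 283.6 300.4]
0.12 0.003 foot,toptop,dot-5,dot,dot+5,lowtop [231.3 251.4 270.  275.2 280.4 297.4]
0.18 -0.004 foot,toptop,dot-5,dot,dot+5,lowtop [238.1 256.8 275.8 281.2 286.5 304.2]
0.18 -0.0005 foot,toptop,dot-5,dot,dot+5,lowtop [234.8 253.3 272.5 278.  283.4 301.2]
0.18 0.003 foot,toptop,dot-5,dot,dot+5,lowtop [231.4 249.7 269.2 274.7 280.2 298.2]
```

Call:
send_rows(steps=[[-0.05,0,0,0,-1],[-0.0965,0,0.03,0,-1],[-0.0965,0,0.07,0,-1],[-0.0965,0,0.09,0,-1],[-0.0965,0,0.09,0,-1],[-0.0965,0,0.09,0,-1],[-0.0965,0,0.1,0,-1],[-0.0945,0,0.101,0,-1],[-0.091,0,0.101,0,-1],[-0.088,0,0.101,0,-1],[-0.086,0,0.101,0,-1],[-0.085,0,0.101,0,-1]])

```text
time: 12.7
eef_pos: [0.591, 0.0096, 0.086]
tcp_rot: [0.998, 0.056, 0.0, 0.0]
contact_force: [-0.8, 0.4, -0.1]
opening: 0.0
finger_force: 0.0
```

Call:
send_rows(steps=[[0,0,-0.04,0,0],[0.03,0,-0.08,0,1],[0.08,0,-0.098,0,1],[0.083,0,-0.098,0,1],[0.083,0,-0.098,0,1],[0.083,0,-0.098,0,1]])

```text
time: 13.3
eef_pos: [0.6715, 0.0189, 0.1819]
tcp_rot: [0.998, 0.056, -0.002, -0.0]
contact_force: [-0.4, 0.8, -0.4]
opening: 0.996
finger_force: 0.0
```

```bash
cat >> v.py <<'E'
def capfit(im,c):
    from scipy.optimize import least_squares
    d=[k for k in blobs(im,(20,120,80),(35,255,255)) if np.hypot(*(np.array(k[0])-proj(c,f+.028*n)[0]))<60][0][0]; u=int(round(d[0]))
    p=im[:,u-4:u+4].mean(1); 
    g=p[:,2]; r0=int(d[1])
    def edge(a,b,ch,sg):
        dd=sg*np.diff(ch[a:b].astype(float)); dd=np.clip(dd,0,None)*(dd>.4*dd.max()); return a+.5+(dd*np.arange(len(dd))).sum()/dd.sum()
    br=p[:,2]-p[:,0]
    obs=np.array([edge(r0-60,r0-28,br,1),edge(r0-30,r0-14,g,1),d[1],edge(r0+10,r0+30,br,-1)])
    def pt(s0,a,h0=0):
        ax=np.cos(a)*n+np.sin(a)*X; rx=np.cos(a)*X-np.sin(a)*n; b=f+s0*X+(.022*abs(np.sin(a))+h0)*n
        return proj(c,np.array([b+.022*rx,b+.028*ax+.022*rx,b+.028*ax,b+.028*ax-.022*rx]))[:,1]
    q=least_squares(lambda x:pt(x[0]/1e3,x[1])-obs,[0,0]); print("obs",obs.round(1),"s0 mm",q.x[0].round(2),"tilt",q.x[1].round(3),"res",q.fun.round(2))
E
python3 - <<'E'
from v import *
im,c=cam("wrist"); capfit(im,c); look(im,c["T"]); print(ctrl.get_state()["eef_pos"],ctrl.get_state()["time"])
save("w6",im[150:350,120:400].repeat(2,0).repeat(2,1))
E
```

```text
obs [236.  259.2 280.6 298.5] s0 mm -2.02 tilt -0.008 res [-0.93  0.3  -0.23  0.95]
screw off [0.0001 0.     0.    ] spread 0.0007 [((np.float64(261.0), np.float64(280.6)), 92)] dot s,t on plane -0.0028 0.0001
[0.67109008 0.01894361 0.18176194] 13.35
```

View pics/w6.png

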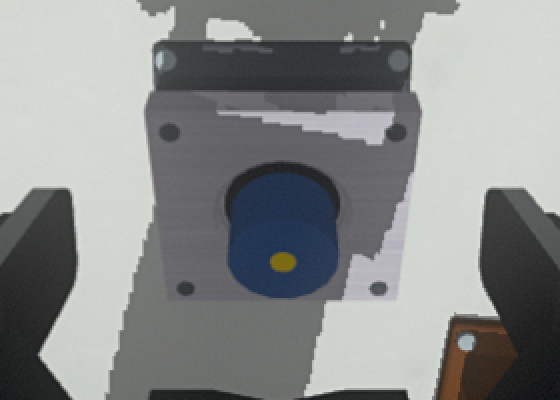

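Call:
send_rows(steps=[[0,0,-0.05,0,1],[-0.03,-0.04,-0.07,5,1],[-0.055,-0.08,-0.088,9,1],[-0.08,-0.12,-0.088,13,1],[-0.105,-0.16,-0.088,17.5,1],[-0.13,-0.2,-0.088,17.5,1],[-0.146,-0.233,-0.088,17.5,1],[-0.146,-0.233,-0.088,17.5,1],[-0.146,-0.233,-0.088,17.5,1]])

```text
time: 14.25
eef_pos: [0.5006, 0.2342, 0.2709]
tcp_rot: [0.995, -0.096, -0.001, 0.001]
contact_force: [1.0, 0.1, 0.4]
opening: 1.003
finger_force: 0.0
```

Run:
```python
from h import *
im,c=cam("wrist"); s=ctrl.get_state(); save("w7",im); np.save("w7.npy",im);np.save("w7T.npy",c["T"])
print(s["time"],s["eef_pos"],np.degrees(2*np.arctan2(s["tcp_rot"][1],s["tcp_rot"][0])))
for b in blobs(im,(3,150,120),(18,255,255),60): print(b,"tail",onz(c,b[0],.139).round(4),"collar",onz(c,b[0],.066).round(4))
```

```text
14.3 [0.50134407 0.23360917 0.27102238] -11.11026059491353
((np.float64(248.5), np.float64(143.7)), 123) tail [[0.5327 0.2369 0.139 ]] collar [[0.5228 0.241  0.066 ]]
((np.float64(240.2), np.float64(168.2)), 261) tail [[0.515  0.2471 0.139 ]] collar [[0.5003 0.254  0.066 ]]
```

View pics/w7.png

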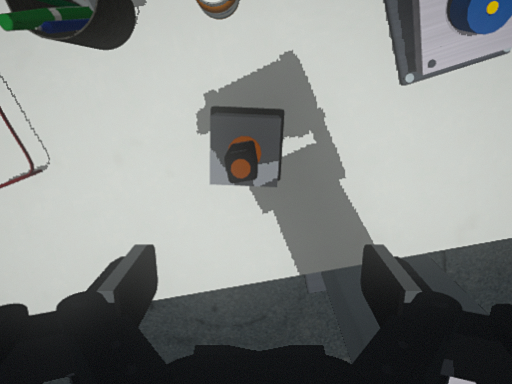

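Run:
```python
from h import *
im=np.load("w7.npy");c=ctrl.calibration("wrist");c["T"]=np.load("w7T.npy")
r=im[130:192,205:290].astype(int); mx=r.max(2)
for row in range(0,62,2): print(130+row,"".join("O" if r[row,k,0]>r[row,k,2]+50 else ("#" if mx[row,k]<45 else ("+" if mx[row,k]<75 else "." )) for k in range(85)))
```

```text
130 .................................................+..............+....+.....+##.......
132 ..................................................+...........+....+.......+#+.......
134 ........................................................+..................+##.......
136 ....................................OOOOOOO........+.+..++...+.............+#+.......
138 ...............................OOOOOOOOOOOOOOOOO.......++.......+.+...+...++#+.......
140 ............................OOOOOOOOOOOOOOOOOOOOOOO......+..........+.+...++#........
142 ...........................OOOOOOO..+++++#+#####+OOO.........+..+....+....+##........
144 .........................OO++#++++##+############+OOOO...+....+...........+#+........
146 ........................O.+#++##+################+OOOOO...+...........+...+#+........
148 ........................++++++++#++###############.OOOO.+....++.+..+...+..+#+........
150 .......................+++++++++++++++++++########+OOOOO....+.........+...+#+........
152 .....................++++++++++++++#+########+####+OOOOO...+..........+...+#+........
154 ................
[... 989 characters left out ...]
........+++++++.OOOOOOOOOOO++++++++#+.....................+#..........
178 ........................+++++++++......++++++++++++......................+#..........
180 ........................+++++++++++++++++++++++.........................++...........
182 ..........................+++++++++..................................................
184 .....................................................................................
186 .....................................................................................
188 .....................................................................................
190 .....................................................................................
```

Run:
```python
from h import *
im=np.load("w7.npy");c=ctrl.calibration("wrist");c["T"]=np.load("w7T.npy")
C=onz(c,(240.2,168.2),.139)[0]; print(C,"collar px pred",proj(c,np.array([[C[0],C[1],.066]])))
for a in(-4,0,4,8):
    r=R.from_euler("z",a,degrees=True).as_matrix()
    P=np.array([C*[1,1,0]+[0,0,.136]+r@np.array([x,y,0])*.012 for x,y in((1,1),(1,-1),(-1,-1),(-1,1))]); print(a,(proj(c,P)-[205,0]).round(1).tolist())
m=cv2.inRange(im[170:186,220:262],(0,0,0),(75,75,255))
# lower-left and bottom edges by line fit
g=im.max(2).astype(float)
L=[(next(u for u in range(216,240) if im[v,u].max()<75),v) for v in range(163,179)]
B=[(u,next(v for v in range(190,165,-1) if im[v,u].max()<75)) for u in range(232,253)]
for q in(L,B): vx,vy,_,_=cv2.fitLine(np.array(q,np.float32),cv2.DIST_L1,0,.01,.01).ravel(); print(vx,vy,np.degrees(np.arctan2(vy,vx)))
print(L,B)
```

```text
[0.51501248 0.24714135 0.139     ] collar px pred [[243.96091853 152.59767666]]
-4 [[18.2, 154.4], [48.5, 150.7], [52.2, 180.1], [22.7, 183.6]]
0 [[17.4, 155.6], [47.2, 149.8], [53.1, 179.0], [23.9, 184.5]]
4 [[16.6, 156.9], [45.9, 149.0], [53.9, 177.8], [25.1, 185.2]]
8 [[16.0, 158.2], [44.6, 148.3], [54.5, 176.5], [26.5, 185.9]]
0.2747311 0.9615211 74.05401
0.98995084 -0.14141196 -8.129558
[(225, 163), (225, 164), (225, 165), (225, 166), (226, 167), (226, 168), (226, 169), (226, 170), (227, 171), (228, 172), (228, 173), (228, 174), (228, 175), (228, 176), (229, 177), (229, 178)] [(232, 182), (233, 182), (234, 182), (235, 182), (236, 182), (237, 182), (238, 182), (239, 182), (240, 181), (241, 181), (242, 181), (243, 181), (244, 181), (245, 180), (246, 180), (247, 180), (248, 180), (249, 180), (250, 180), (251, 180), (252, 179)]
```

Call:
send_rows(steps=[[0.011,-0.016,0.02,-6,1],[0.011,-0.016,0.05,-11,1],[0.011,-0.016,0.09,-11,1],[0.011,-0.016,0.13,-11,1],[0.011,-0.016,0.165,-11,1],[0.011,-0.016,0.175,-11,1],[0.011,-0.016,0.175,-11,1]], squeeze=40)

```text
time: 15.0
eef_pos: [0.5151, 0.2463, 0.0948]
tcp_rot: [1.0, -0.002, -0.002, 0.001]
contact_force: [-0.6, -0.0, 0.7]
opening: 0.998
finger_force: 0.0
```

Call:
send_rows(steps=[[0,0,0,0,-1],[0,0,0,0,-1],[0,0,0,0,-1],[0,0,0,0,-1],[0,0,0,0,-1],[0,0,0,0,-1],[0,0,0,0,-1],[0,0,0,0,-1]])

```text
time: 15.8
eef_pos: [0.5167, 0.248, 0.0981]
tcp_rot: [1.0, -0.001, 0.001, -0.0]
contact_force: [-0.6, -0.9, 5.2]
opening: 0.276
finger_force: 45.1
```

Run:
```python
from h import *
s=ctrl.get_state();print(s["time"],s["eef_pos"],s["contact_force"],s["wrist_torque"],s["opening"],s["finger_force"],np.degrees(2*np.arctan2(s["tcp_rot"][1],s["tcp_rot"][0])))
```

```text
15.8 [0.51667159 0.24798938 0.09811774] [-0.63645716 -0.90364993  5.17730768] [0.0371682  0.19691332 0.02192653] 0.27641499714386264 45.07833659648895 -0.11972243466767254
```

Call:
send_rows(steps=[[0,0,-0.01,0,-1],[0,0,-0.024,0,-1],[0,0,-0.026,0,-1],[0,0,-0.026,0,-1]])

```text
time: 16.2
eef_pos: [0.5163, 0.2479, 0.1238]
tcp_rot: [1.0, -0.001, 0.001, -0.0]
contact_force: [-0.4, -0.2, -1.6]
opening: 0.273
finger_force: 44.2
```

Run:
```python
from h import *
im,c=cam("wrist"); s=ctrl.get_state();print(s["time"],s["eef_pos"],s["contact_force"],s["wrist_torque"])
print(blobs(im,(3,130,80),(18,255,255),40))
p=s["eef_pos"]
for k in(.079,.076,.045,.006,0,-.035,-.05): print(k,proj(c,p+[0,0,.011+k-.042]).round(1))
```

```text
16.25 [0.51582853 0.2477627  0.1230637 ] [ 0.34069588  0.67350282 -1.53329868] [-0.01019053 -0.01431585  0.04403975]
[((np.float64(259.4), np.float64(213.5)), 746), ((np.float64(258.5), np.float64(322.1)), 1769)]
0.079 [[261.8 336.1]]
0.076 [[261.7 329.5]]
0.045 [[261.2 277.4]]
0.006 [[260.7 237.4]]
0 [[260.7 232.7]]
-0.035 [[260.4 210.6]]
-0.05 [[260.3 203.1]]
```

Call:
send_rows(steps=[[0,0,0,0,-1],[-0.004,0,0,0,-1],[-0.008,0,0,0,-1],[-0.012,0,0.001,0,-1],[-0.016,0,0.002,0,-1],[-0.02,0,0.003,0,-1],[-0.023,0,0.003,0,-1],[-0.023,0,0.003,0,-1]], squeeze=20)

```text
time: 17.05
eef_pos: [0.4961, 0.2475, 0.1221]
tcp_rot: [1.0, -0.001, 0.005, 0.0]
contact_force: [4.6, -2.4, 2.0]
opening: 0.273
finger_force: 44.6
```

```bash
cat > t.py <<'E'
from h import *
from scipy.optimize import brentq
im,c=cam("wrist"); s=ctrl.get_state();print(s["time"],s["eef_pos"],s["contact_force"],s["wrist_torque"],s["finger_force"],s["opening"])
b=blobs(im,(3,130,80),(18,255,255),40); print(b)
Rm=R.from_quat(s["tcp_rot"]).as_matrix(); g=np.array([0,0,-.011])
def P(t,k,kg=.049): return s["eef_pos"]+Rm@(g+(k-kg)*np.array([-np.sin(t),0,-np.cos(t)]))
d=max(b,key=lambda z:z[0][1])[0]
t=brentq(lambda t:proj(c,P(t,.079))[0,1]-d[1],-.6,.6); print("tilt",t,"tip",P(t,-.05))
E
python3 t.py
```

```text
17.1 [0.49617773 0.24751831 0.12212495] [ 4.32404258 -1.91993812  2.74967258] [-0.48166745 -1.20110943 -0.02261538] 44.64227557182312 0.27552686159213413
[((np.float64(259.1), np.float64(197.6)), 1030), ((np.float64(258.8), np.float64(330.6)), 1487)]
tilt 0.12013285707289924 tip [0.5088763  0.24749715 0.0349559 ]
```

Call:
send_rows(steps=[[-0.004,0,0,0,-1],[-0.008,0,0.001,0,-1],[-0.011,0,0.001,0,-1],[-0.011,0,0.001,0,-1]], squeeze=20)

```text
time: 17.5
eef_pos: [0.4846, 0.2475, 0.1204]
tcp_rot: [1.0, -0.001, 0.004, 0.0]
contact_force: [5.3, -1.9, 0.9]
opening: 0.279
finger_force: 44.3
```

```bash
python3 t.py
```

```text
17.55 [0.48466534 0.24755502 0.12045213] [ 5.72317493 -1.72473756  1.10748115] [-0.37153414 -1.1305803  -0.07701096] 44.30082142353058 0.27302733623739206
[((np.float64(259.1), np.float64(185.3)), 1139), ((np.float64(258.8), np.float64(334.5)), 1238)]
tilt 0.17500967356059416 tip [0.50262027 0.24752284 0.03411043]
```

Call:
send_rows(steps=[[0,0,-0.01,0,-1],[-0.004,0,-0.025,0,-1],[-0.01,0,-0.045,0,-1],[-0.012,0,-0.06,0,-1],[-0.012,0,-0.06,0,-1]])

```text
time: 18.05
eef_pos: [0.4708, 0.2485, 0.182]
tcp_rot: [1.0, -0.001, 0.002, -0.001]
contact_force: [0.1, -0.9, -0.3]
opening: 0.278
finger_force: 44.0
```

```bash
cat >> t.py <<'E'
m=cv2.inRange(cv2.cvtColor(im,cv2.COLOR_RGB2HSV),(3,130,80),(18,255,255)); m[280:]=0
r,u=np.where(m>0); w=u.max()-u.min()+1
def Pf(t,k,rad,kg=.049): return P(t,k,kg)+Rm@(rad*np.array([np.cos(t),0,-np.sin(t)]))
top=r.min()-.5
f2=lambda t:min(proj(c,Pf(t,0,.017))[0,1],proj(c,Pf(t,.006,.017))[0,1])-top
print("collar top row",top,"width",w,"tilt by collar edge",brentq(f2,-.5,.7), "cols",u.min(),u.max())
tr=np.where(cv2.inRange(cv2.cvtColor(im,cv2.COLOR_RGB2HSV),(3,130,80),(18,255,255))[280:].max(1)>0)[0]+280; print("tail rows",tr.min(),tr.max())
E
python3 t.py
```

```text
18.1 [0.47025765 0.24819616 0.18037182] [-0.19406783 -0.53381395 -1.03634897] [-0.05106586  0.03850135 -0.04108992] 44.04864549636841 0.2725465968065932
[((np.float64(260.1), np.float64(185.0)), 1078), ((np.float64(258.8), np.float64(334.5)), 1243)]
tilt 0.20729880321489888 tip [0.4908477  0.24824103 0.09454247]
collar top row 168.5 width 65 tilt by collar edge 0.39416891925659914 cols 227 291
tail rows 318 350
```

```bash
cat > t2.py <<'E'
from t import *
from scipy.optimize import least_squares
def rows(t,x0,kg=.049):
    o=Rm@np.array([x0,0,0])
    return np.array([min(proj(c,Pf(t,k,.017,kg)+o)[0,1] for k in(0,.006)),proj(c,Pf(t,.079,.0065,kg)+o)[0,1]])
print("upright pred",rows(0,0), "obs upright collar centre 213.5 tail top 298.4")
obs=np.array([top,tr.min()-.5])
for kg in(.046,.049,.052):
    q=least_squares(lambda p:rows(p[0],p[1]/100,kg)-obs,[.28,0]); print(kg,"tilt",q.x[0],"x0 mm",q.x[1]*10,q.fun.round(2)); 
t=q.x[0]
a,d=cam("side")
for nm,k in(("tail",.079),("collar",.003),("tip",-.05)): print(nm,proj(d,P(t,k)).round(1))
print([z for z in blobs(a,(3,130,80),(18,255,255),2) if np.hypot(*(np.array(z[0])-proj(d,P(t,.003))[0]))<60])
g=proj(d,P(t,0))[0].round().astype(int); save("s8",cv2.resize(a[g[1]-50:g[1]+40,g[0]-50:g[0]+50],None,fx=5,fy=5,interpolation=2))
E
python3 t2.py
```

```text
18.15 [0.46970615 0.2479286  0.17908452] [-0.14293185 -0.66597558 -0.95982204] [0.0211923  0.02178215 0.04091644] 44.048205614089966 0.27627775618884237
[((np.float64(260.0), np.float64(185.0)), 1077), ((np.float64(258.8), np.float64(334.5)), 1243)]
tilt 0.1958981148538211 tip [0.48900018 0.2479125  0.09298342]
collar top row 168.5 width 65 tilt by collar edge 0.39789271478682875 cols 227 291
tail rows 318 350
upright pred [197.26540558 302.37739888] obs upright collar centre 213.5 tail top 298.4
0.046 tilt 0.2645905554405947 x0 mm 5.9278504419615485 [-0.  0.]
0.049 tilt 0.2872508192278635 x0 mm 3.70502649205124 [0. 0.]
0.052 tilt 0.3101148449221203 x0 mm 1.372541973302468 [ 0. -0.]
tail [[296.7 217.7]]
collar [[285.4 237.5]]
tip [[278.1 250.2]]
[((np.float64(276.8), np.float64(192.5)), 15), ((np.float64(283.5), np.float64(239.4)), 30)]
```

```bash
python3 - <<'E' | tail -60
from t import *
for t in(.24,.28,.32): print(t,"tip",proj(c,P(t,-.05)).round(1),"nose edge",proj(c,Pf(t,-.035,.009)).round(1))
print([tuple(int(x) for x in im[r,257:263].mean(0)) for r in range(150,172)])
a,d=cam("side")
for r in range(222,266,1): print(r," ".join("%3d,%3d,%3d"%tuple(a[r,k]) for k in range(270,294,2)))
E
```

```text
18.25 [0.46921115 0.24764604 0.17778486] [ 0.12546611  1.01777549 -1.50120738] [-0.00581443  0.03748183 -0.02573144] 44.046966433525085 0.2771383038713963
[((np.float64(260.1), np.float64(184.9)), 1076), ((np.float64(258.8), np.float64(334.5)), 1244)]
tilt 0.18407289435145424 tip [0.48715406 0.24756142 0.09142029]
collar top row 168.5 width 65 tilt by collar edge 0.3894278800581582 cols 227 291
tail rows 318 350
0.24 tip [[260.3 166.2]] nose edge [[260.4 163.4]]
0.28 tip [[260.3 160.7]] nose edge [[260.4 158.6]]
0.32 tip [[260.3 155.2]] nose edge [[260.5 153.8]]
[(95, 102, 105), (95, 102, 104), (96, 101, 104), (96, 102, 103), (95, 101, 103), (96, 102, 103), (95, 101, 103), (96, 101, 103), (96, 101, 103), (97, 102, 103), (95, 101, 103), (96, 101, 103), (96, 101, 103), (96, 102, 103), (96, 101, 103), (96, 102, 103), (96, 103, 104), (95, 102, 105), (99, 100, 100), (123, 82, 64), (135, 72, 28), (136, 72, 28)]
222 217,219,216 217,219,216 217,219,216 218,220,217 217,219,216 217,219,216 217,219,216 218,220,217 219,222,217 148,151,149  32, 33, 35  36, 36, 41
223 217,219,216 217,218,215 217,2
[... 5630 characters left out ...]
  61, 63, 65  64, 65, 68  64, 65, 68  64, 66, 67  64, 66, 68  66, 67, 69 166,167,164 118,120,118 109,111,109
262  64, 65, 68  64, 66, 69  64, 65, 69  62, 63, 66  64, 65, 68  63, 65, 68  66, 67, 69  63, 64, 67  62, 63, 65 146,147,144 113,114,112 109,112,109
263  65, 65, 68  65, 66, 68  64, 66, 69  64, 66, 68  63, 65, 67  63, 65, 68  65, 66, 68  63, 65, 68  56, 58, 60  84, 86, 85  98,101, 98 109,111,109
264  65, 66, 68  65, 66, 68  64, 65, 68  64, 66, 68  63, 66, 67  65, 66, 68  62, 65, 67  63, 64, 66  54, 56, 58  36, 36, 36  91, 92, 90 109,111,109
265  64, 66, 68  64, 66, 68  64, 66, 68  65, 66, 69  63, 66, 67  64, 66, 69  64, 66, 68  63, 64, 65  53, 54, 56  32, 32, 32 100,102, 99 110,112,109
```

```bash
cat > t3.py <<'E'
from t import *
a,d=cam("side"); g=a.astype(float).mean(2)
# left silhouette edge of black grip
v0=proj(d,P(.28,.03))[0]; v1=proj(d,P(.28,.010))[0]; 
rows=range(int(v0[1])-1,int(v1[1])-1); E=[]
for r in rows:
    k0=int(v0[0])-20; x=g[r,k0:k0+36]; i=next(j for j in range(36) if x[j]<118); E.append((k0+i-1+(x[i-1]-118)/(x[i-1]-x[i]),r))
E=np.array(E); s1=np.polyfit(E[:,1],E[:,0],1); print(E.round(1).tolist(),s1, np.std(E[:,0]-np.polyval(s1,E[:,1])))
def sl(t):
    A,B=proj(d,Pf(t,.03,.012))[0],proj(d,Pf(t,.010,.012))[0]; return (B[0]-A[0])/(B[1]-A[1])
for t in(0,.2,.24,.28,.32): print(t,sl(t))
print("tilt side",brentq(lambda t:sl(t)-s1[0],-.2,.7))
E
python3 t3.py|tail -8
```

```text
tail rows 318 350
[[283.7, 230.0], [283.2, 231.0], [282.5, 232.0], [281.7, 233.0], [280.7, 234.0]] [ -0.75310853 457.08516572] 0.11124351163572492
0 -0.08651587042038687
0.2 -0.3793509317450237
0.24 -0.4410353461892607
0.28 -0.5043014824643424
0.32 -0.5694223997673296
tilt side 0.4258757923258461
```

```bash
python3 - <<'E' | tail -45
from t import *
for r in range(90,172,2): print(r," ".join("%3d%+3d"%(im[r,k].mean(),int(im[r,k,0])-int(im[r,k,2])) for k in range(232,290,4)))
E
```

```text
[((np.float64(260.0), np.float64(184.9)), 1075), ((np.float64(258.8), np.float64(334.5)), 1243)]
tilt 0.17287121571501338 tip [0.4864002  0.24757138 0.09131144]
collar top row 168.5 width 65 tilt by collar edge 0.38495558270337604 cols 227 291
tail rows 318 350
90 168-10 168-12 169-11  95 -6  95 -6  95 -4  97 -6  95 -5  95 -5  96 -6  94 -4  96 -3  94 -6  95 -5  95 -5
92 170-10 137 -8 135 -9  95 -5  96 -5  96 -5  96 -6  95 -5  94 -5  95 -4  94 -4  93 -6  93 -6  94 -6  97 -4
94 172-11  96 -4  95 -5  98 -6  96 -5  94 -5  95 -5  94 -5  94 -6  95 -6  93 -5  94 -6  93 -6  94 -3  93 -4
96  98 -4  98 -5  98 -6  96 -6  95 -4  95 -5  95 -4  95 -7  93 -5  93 -5  93 -6  94 -5  94 -4  93 -4  93 -3
98  97 -5  96 -4  95 -4  94 -4  94 -4  94 -5  93 -4  92 -5  93 -4  92 -5  93 -5  93 -3  92 -5  92 -4  92 -5
100  97 -4  96 -3  95 -3  93 -5  95 -4  93 -4  93 -5  94 -5  92 -3  92 -4  91 -4  91 -3  92 -4  92 -3  92 -5
102  96 -3  96 -5  96 -6  92 -4  93 -6  94 -5  91 -6  92 -5  91 -6  92 -4  90 -5  92 -5  91 -4  90 -7  92 -5
104  96 -3  96 -5  95 -4  95 -5  94 -6  93 -5  92 -5  91 -7  92 -6  90 -4  92 -6
[... 2927 characters left out ...]
-8  93 -6  94 -7  85 -4  84 -4  84 -5  85 -6
160  94 -5  92 -4  92 -6  89 -5  98 -8  98 -6  98 -7  99 -8  97 -7  96 -6  92 -6  85 -5  85 -4  86 -5  87 -3
162  93 -4  93 -4  90 -4  91 -4  96 -6 100 -7  99 -6 101 -7  99 -7  96 -7  93 -5  86 -4  85 -3  86 -5  86 -3
164  93 -4  93 -6  90 -3  92 -5  99 -4 100 -6 100 -7 102 -7  97 -8  95 -8  93 -6  86 -5  87 -4  85 -6  87 -5
166  93 -4  94 -5  92 -5  91 -6  97 -6 101 -7 100 -9 101 -9  97 -6  95 -6  92 -6  84 -4  86 -5  85 -3  87 -5
168  95 -4  90 -4  91 -4  91 -5  98 -8 101-10 100-11  97 +7  99 -9  97-10  93 -6  87 -1  86 -3  86 -4  87 -4
170 137 +1 125 +0  98 -3  91 -7  96+10  93+52  83+100  80+107  86+75  88+39  94 -9  87 -5  84 -4  85 -5  86 -4
```

```bash
cat > t4.py <<'E'
from t import *
from scipy.optimize import least_squares
# column profile edges: brass and nose
B=(im[:,:,0].astype(int)-im[:,:,2]); z=np.where((B[120:int(top)-8,252:266]>25).any(1))[0]+120
brass=z.min()-.5; nose=z.max()+.5; obs=np.array([top,nose,brass])
def rows3(t,x0,kg):
    o=Rm@np.array([x0,0,0]); q=lambda k,r:proj(c,Pf(t,k,r,kg)+o)[0,1]
    return np.array([min(q(0,.017),q(.006,.017)),q(-.035,.009),min(q(-.05,.0),q(-.0485,.0025),q(-.0465,.0035))])
print("obs",obs)
for kg in(.044,.049,.054):
    q=least_squares(lambda p:rows3(p[0],p[1]/100,kg)-obs,[.28,0]); print(kg,"tilt",q.x[0].round(3),"x0 mm",(q.x[1]*10).round(2),q.fun.round(2))
q=least_squares(lambda p:rows3(p[0],p[1]/100,.049)-obs,[.28,0]);T=q.x[0];x0=q.x[1]/100
tip=P(T,-.05)+Rm@np.array([x0,0,0]); print("TIP world",tip,"axis",Rm@np.array([-np.sin(T),0,-np.cos(T)]),"tip in tool",Rm.T@(tip-s["eef_pos"]))
E
python3 t4.py | tail -5
```

```text
obs [168.5 148.5 145.5]
0.044 tilt 0.35 x0 mm 3.76 [ 0.23 -0.94  0.71]
0.049 tilt 0.357 x0 mm 0.82 [ 0.21 -0.86  0.66]
0.054 tilt 0.363 x0 mm -2.18 [ 0.2  -0.79  0.6 ]
TIP world [0.50489997 0.24758013 0.09623663] axis [-0.34779955  0.00115456  0.93756821] tip in tool [3.53853119e-02 2.35136346e-18 8.17693324e-02]
```

Call:
send_rows(steps=[[-0.003,0,0,0,-1],[-0.003,0,0,0,-1],[0.0045,0,0.02,0,-1],[0.012,0,0.04,0,-1],[0.018,0,0.058,0,-1],[0.018,0,0.058,0,-1]])

```text
time: 19.1
eef_pos: [0.487, 0.2471, 0.1183]
tcp_rot: [1.0, -0.001, -0.002, 0.001]
contact_force: [-0.9, -0.4, -1.7]
opening: 0.278
finger_force: 44.0
```

```bash
python3 -c "
from h import *
s=ctrl.get_state();print(s['time'],s['eef_pos'],s['contact_force'],s['wrist_torque'])"
```

```text
19.1 [0.48696741 0.24714537 0.11825625] [-0.86373435 -0.37551561 -1.66702874] [-0.00978076  0.02537192  0.01034434]
```

Call:
send_rows(steps=[[0.003,0,0,0,-1],[0.006,0,0,0,-1],[0.009,0,0,0,-1],[0.0095,0,0,0,-1],[0.0095,0,0,0,-1]])

```text
time: 19.6
eef_pos: [0.4952, 0.2474, 0.1214]
tcp_rot: [1.0, -0.001, -0.003, 0.001]
contact_force: [-6.1, -1.6, 0.8]
opening: 0.275
finger_force: 44.3
```

```bash
python3 -c "
from h import *
s=ctrl.get_state();print(s['time'],s['eef_pos'],s['contact_force'],s['wrist_torque'])"
```

```text
19.6 [0.49523561 0.2474346  0.12136261] [-6.11702488 -1.63462817  0.79987251] [-0.33244605  1.31197784 -0.0439122 ]
```

Call:
send_rows(steps=[[-0.003,0,-0.005,0,-1],[-0.009,0,-0.025,0,-1],[-0.015,0,-0.045,0,-1],[-0.018,0,-0.06,0,-1],[-0.018,0,-0.06,0,-1],[-0.018,0,-0.06,0,-1]])

```text
time: 20.2
eef_pos: [0.48, 0.248, 0.1816]
tcp_rot: [1.0, -0.001, 0.001, -0.0]
contact_force: [-0.4, 0.2, -2.5]
opening: 0.277
finger_force: 44.1
```

```bash
python3 t4.py | tail -5
```

```text
obs [175.5 159.5 157.5]
0.044 tilt 0.275 x0 mm 3.0 [ 0.22 -0.99  0.78]
0.049 tilt 0.281 x0 mm 0.32 [ 0.2  -0.93  0.73]
0.054 tilt 0.287 x0 mm -2.44 [ 0.22 -0.87  0.66]
TIP world [0.50719565 0.24771582 0.09645087] axis [-2.77393603e-01  5.60876658e-04  9.60756199e-01] tip in tool [ 2.77582650e-02 -5.25499240e-18  8.41214455e-02]
```

Run:
```python
from v import *
D=f-.0025*X+.0003*Y+.028*n; print("D",D,"n",n)
s=ctrl.get_state(); R0=R.from_quat(s["tcp_rot"]).as_matrix(); a=np.radians(6.6)
R1=np.array([[np.cos(a),np.sin(a),0],[np.sin(a),-np.cos(a),0],[0,0,-1]])
ph=np.degrees(np.arctan2(R0[1,0],R0[0,0]))
for d in(.03,.008): T=D+d*n-R1@np.array([.0278,0,.0841]); print(d,"TCP",T,"tool shift",(R0.T@(T-s["eef_pos"])).round(4),"turn",ph-6.6)
print(s["eef_pos"],s["time"])
```

```text
D [0.60089213 0.01033248 0.07821866] n [-0.27452417 -0.03176353  0.96105544]
0.03 TCP [0.56504064 0.00618432 0.19115033] tool shift [ 0.0861  0.2414 -0.0106] turn -6.7204674505985675
0.008 TCP [0.57108017 0.00688312 0.17000711] tool shift [0.0922 0.2407 0.0106] turn -6.7204674505985675
[0.47941727 0.24777227 0.18056566] 20.25
```

Call:
send_rows(steps=[[0,0,-0.03,0,-1],[0.015,0.045,-0.045,-3,-1],[0.03,0.09,-0.045,-6.7,-1],[0.045,0.13,-0.045,-6.7,-1],[0.06,0.17,-0.045,-6.7,-1],[0.075,0.21,-0.04,-6.7,-1],[0.086,0.2415,-0.03,-6.7,-1],[0.086,0.2415,-0.0105,-6.7,-1],[0.086,0.2415,-0.0105,-6.7,-1],[0.086,0.2415,-0.0105,-6.7,-1]], squeeze=60)

```text
time: 21.25
eef_pos: [0.5641, 0.0063, 0.1899]
tcp_rot: [0.998, 0.057, -0.002, -0.0]
contact_force: [0.3, -0.8, -0.3]
opening: 0.273
finger_force: 61.6
```

```bash
cat > u.py <<'E'
from t4 import *
import v
D=v.f-.0025*v.X+.0003*v.Y+.028*v.n
e=tip-D; print("tip-D: s,t,h mm",(1e3*np.array([e@v.X,e@v.Y,e@v.n])).round(2),"axis.n angle",np.arccos(min(1,(Rm@np.array([-np.sin(T),0,-np.cos(T)]))@v.n)))
yb=[k for k in blobs(im,(22,120,60),(35,255,255),8)]; print("yellow",yb,"D px",proj(c,D).round(1),"tip px",proj(c,tip).round(1))
print("shift for h: along tool, per mm of -n:",(Rm.T@(-v.n*1e-3)).round(5), "eef",s["eef_pos"],np.degrees(np.arctan2(Rm[1,0],Rm[0,0])))
E
python3 u.py | tail -8
```

```text
21.3 [0.56473273 0.00658477 0.1910241 ] [-0.28228048  0.25311447 -1.857116  ] [ 0.0265408   0.023093   -0.03570697] 61.56743288040161 0.27429246314434774
[((np.float64(259.1), np.float64(192.1)), 1039), ((np.float64(347.5), np.float64(262.3)), 395), ((np.float64(441.0), np.float64(277.0)), 4232), ((np.float64(258.8), np.float64(332.6)), 1378)]
tilt 0.12853006048442936 tip [0.57725859 0.0080716  0.10382973]Traceback (most recent call last):
  File "u.py", line 1, in <module>
    from t4 import *
  File "t4.py", line 1, in <module>
    from t import *
  File "t.py", line 14, in <module>
    print("collar top row",top,"width",w,"tilt by collar edge",brentq(f2,-.5,.7), "cols",u.min(),u.max())
                                                               ~~~~~~^^^^^^^^^^^
    r = _zeros._brentq(f, a, b, xtol, rtol, maxiter, args, full_output, disp)
ValueError: f(a) and f(b) must have different signs
```

```bash
sed -i 's/m\[280:\]=0/m[280:]=0; m[:,:215]=0; m[:,300:]=0/' t.py; python3 - <<'E' | tail -50
from t import *
import v
D=v.f-.0025*v.X+.0003*v.Y+.028*v.n
print("D px",proj(c,D).round(1),"tip px",proj(c,P(.281,-.05)).round(1),"noseedge",proj(c,Pf(.281,-.035,.009)).round(1),"collar",proj(c,Pf(.281,.006,.017)).round(1),proj(c,Pf(.281,.0,.017)).round(1))
print(blobs(im,(20,120,60),(35,255,255),8))
for r in range(100,184,2): print(r," ".join("%3d%+4d"%(im[r,k].mean(),int(im[r,k,0])-int(im[r,k,2])) for k in range(238,284,3)))
E
```

```text
21.35 [0.56509816 0.00671892 0.19178011] [-0.19450259  0.47725406 -1.03355125] [-0.00544075 -0.01127005  0.04112516] 61.568487882614136 0.27410185050512587
[((np.float64(259.1), np.float64(192.1)), 1041), ((np.float64(347.3), np.float64(262.4)), 386), ((np.float64(440.3), np.float64(277.2)), 4152), ((np.float64(258.8), np.float64(332.6)), 1380)]
tilt 0.13225348626006628 tip [0.57811873 0.0082262  0.10465254]
collar top row 175.5 width 65 tilt by collar edge 0.2792690787491136 cols 227 291
tail rows 280 350
D px [[260.6 140.6]] tip px [[259.9 160. ]] noseedge [[260.  157.9]] collar [[260.2 181.6]] [[260.1 175.4]]
[((np.float64(260.7), np.float64(141.1)), 140)]
100  91  -4  51  -3  55  -4  55  -2  51  +1  57  -9  66 -32  67 -30  62 -30  63 -30  60 -14  53  -3  56  -2  55  -2  55  -4  95  -4
102  54  -3  54  -3  53  +0  54  -3  62 -25  71 -45  69 -45  69 -45  69 -46  69 -44  73 -44  64 -35  54  -3  53  -3  52  -3  53  -3
104  53  -3  53  -3  53  -6  69 -41  70 -42  71 -42  69 -45  69 -44  68 -44  69 -41  69 -42  72 -42  68 -40  55 -12  52  -1  53  -1
106  54  -2  55  -1  67 -40  68 -42 
[... 4411 characters left out ...]
  92  -6 109  -5 118  -4 118  -3 120  -3
174 149  -3 119  -5 103  -4  95  -7  97  -8  98  -9  98 -10 101  -9  98 -11  96  -8  94  -6  93  -6 103  -5 115  -3 116  -3 115  -3
176 205  -7 117  -3  99  -5  95  -7  98 -11  90 +23  89 +52  80 +89  90 +54  91 +18  95 -11  93 -10 100  -5 117  -1 116  -3 118  -2
178 221  -4 124  -5  95 +13  84 +67  78 +97  76+105  77+104  77+105  78+103  75+104  77 +96  83 +66  95 +18 119  -5 119  -2 116  -3
180 224  -5 201  +8  77 +99  78+101  78+103  78+100  78+102  78+109  78+104  76+106  79+101  74+108  76+104 117  +6 118  -4 120  -3
182 199  +5  87 +82  78 +99  79+101  82+109  82+117  82+122  85+117  83+119  82+117  78+111  80+101  78+100  77 +97 116  +3 119  -5
```

Call:
send_rows(steps=[[0.0025,0,0.008,0,-1],[0.005,0,0.016,0,-1],[0.007,0,0.024,0,-1],[0.007,0,0.024,0,-1],[0.007,0,0.024,0,-1]])

```text
time: 21.85
eef_pos: [0.5716, 0.0071, 0.1668]
tcp_rot: [0.998, 0.057, -0.001, -0.0]
contact_force: [-0.6, -0.4, 0.1]
opening: 0.272
finger_force: 61.6
```

```bash
cat > w.py <<'E'
from t import *
import v
D=v.f-.0025*v.X+.0003*v.Y+.028*v.n
tp=P(.281,-.05); e=tp-D
print("tip-D s,t,h mm",(1e3*np.array([e@v.X,e@v.Y,e@v.n])).round(2),"D px",proj(c,D).round(1),"tip px",proj(c,tp).round(1),"nose",proj(c,Pf(.281,-.035,.009)).round(1))
print(blobs(im,(20,120,60),(35,255,255),6))
for r in range(130,180,2): print(r," ".join("%3d%+4d"%(im[r,k].mean(),int(im[r,k,0])-int(im[r,k,2])) for k in range(247,275,2)))
E
python3 w.py | tail -33
```

```text
21.9 [0.57188371 0.00698149 0.16724315] [ 0.88678444 -0.66541097 -0.78155757] [-0.01549924  0.02147307  0.02272861] 61.56781554222107 0.276747152537494
[((np.float64(259.1), np.float64(192.1)), 1047), ((np.float64(354.9), np.float64(269.6)), 335), ((np.float64(463.6), np.float64(298.0)), 3406), ((np.float64(258.8), np.float64(332.6)), 1380), ((np.float64(408.9), np.float64(344.6)), 270)]
tilt 0.3315009931395498 tip [0.60387772 0.01067706 0.08462773]
collar top row 175.5 width 65 tilt by collar edge 0.2815847491375386 cols 227 291
tail rows 280 358
tip-D s,t,h mm [-0.34  0.    5.2 ] D px [[260.2 156.1]] tip px [[260.2 160.2]] nose [[260.3 158.1]]
[((np.float64(260.4), np.float64(154.9)), 116)]
130  68 -56  68 -58  68 -56  68 -55  65 -58  65 -56  67 -56  65 -56  67 -54  67 -57  66 -56  64 -57  67 -54  65 -57
132  67 -56  66 -57  66 -56  65 -57  66 -55  64 -58  66 -54  65 -54  64 -56  65 -56  64 -57  65 -58  66 -55  64 -57
134  68 -56  65 -58  65 -55  67 -55  68 -54  67 -57  65 -57  66 -55  66 -54  66 -56  67 -55  66 -57  68 -55  66 -55
136  67 -56  67 -55  67 -57  66 -55  64 -56  65 -5
[... 1801 characters left out ...]
 -51
168  93  -5  92  -7  94  -8  95  -9  94  -6  97  -8  97  -9  97  -9  95  -8  93  -8  92  -6  93  -8  92  -5  72 -39
170  94  -6  95  -8  95  -7  95  -7  93  -7  96  -8  97  -8  98  -7  96  -9  94  -7  92  -8  93  -8  92  -6  82 -24
172  93  -8  95  -8  96  -8  95  -7  96  -8  97  -7  97  -7  99  -9  95  -6  94  -9  91  -7  92  -9  90  -7  89  -6
174  93  -5  95  -7  94  -9  96  -9  94 -10  96 -10  97 -10  99 -11  97 -12  95  -8  92  -6  94  -8  91  -7  89  -4
176  95  -9  97 -11  98 -10  90 +21  87 +47  81 +71  78 +90  85 +66  88 +43  91 +17  92  -6  94 -12  92 -10  88  -8
178  85 +68  77 +89  75+104  75+108  75+107  72+111  73+108  76+107  75+110  74+108  79+103  74 +96  81 +69  84 +47
```

Call:
send_rows(steps=[[0.001,0,0.003,0,-1],[0.002,0,0.0055,0,-1],[0.0027,0,0.008,0,-1],[0.003,0,0.0095,0,-1],[0.0035,0,0.011,0,-1],[0.0035,0,0.011,0,-1],[0.0035,0,0.011,0,-1]])

```text
time: 22.6
eef_pos: [0.5756, 0.0073, 0.1567]
tcp_rot: [0.998, 0.057, 0.0, 0.0]
contact_force: [-0.3, -0.2, 1.8]
opening: 0.277
finger_force: 61.7
```

```bash
cat > z.py <<'E'
import numpy as np
from h import *
import v
F=[];Z=[]
for i in range(10):
    ctrl.read_camera("wrist"); s=ctrl.get_state(); F.append(s["contact_force"]); Z.append(s["eef_pos"])
F=np.array(F);Z=np.array(Z); print("F",F.mean(0).round(2),"Fn",(F@v.n).mean().round(2),"+-",(F@v.n).std().round(2),Z.mean(0).round(4),s["time"])
E
python3 z.py; python3 w.py | grep -E "tip-D|tilt by"
```

```text
F [ 0.02 -0.21  1.52] Fn 1.46 +- 0.36 [0.5755 0.0073 0.1565] 23.1
collar top row 175.5 width 65 tilt by collar edge 0.28656544800364414 cols 227 291
tip-D s,t,h mm [ 0.17 -0.14 -6.19] D px [[259.8 165.3]] tip px [[260.  160.6]] nose [[260.1 158.5]]
```

```bash
python3 -c "
from plant import ctrl
print(ctrl.sign_off())"
```

```text
the job is handed in; nothing more can be done
None
```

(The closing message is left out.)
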